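# Tighten a bearing retaining ring with a two-pin wrench

## Robot

A 6-joint arm with a two-finger parallel gripper is mounted at the origin on a cart in front of the work surface, level with it; the furniture and walls round the work are solid. World frame = base frame: x ahead of the robot, y to its left, z up, the work surface at z = 0. Lengths are in m, angles in rad, forces in N, time in s.
With the tool pointing down it reaches from about 0.35 to 0.775 m from the base axis. Payload 7.3 kg.
Tool frame: the origin (TCP) lies on the centre line of the jaws, within the pads' length; the fingertips stand robot.nose_length ahead of it and the grasp point (between the pads) is the TCP (robot.nose_length is the distance from the TCP to the fingertips, in m); z points along the fingers, y is the direction in which the jaws open and shut (so a half turn about z gives the same grasp; the last joint's range is limited). The gripper opens to 92 mm and grips with 3 to 60 N. Pads are 19 mm wide; open, the fingers measure 130 mm over their backs; the gripper's body (75 mm by 190 mm) begins 47 mm behind the grasp point.
Start: joints at [1.136, 0.342, 1.524, -0, 1.275, -0.146], TCP at [0.15, 0.503, 0.246] pointing down, gripper open.
Joint ranges: [-2.53, 2.53], [-0.77, 2.02], [0.04, 2.7], [-1, 4.14], [0.28, 2.66], [-3.11, 3.11]. Speed limits (rad/s): [2.57, 2.57, 3.14, 3.14, 3.14, 3.14].

## Interface

Orientations are given as [roll, pitch, yaw] about the fixed x, y, z axes, in that order (R = Rz(yaw) Ry(pitch) Rx(roll)).
In Python, from cell import robot, read_camera gives the robot as it stands.
- The arm moves only by the shell command python3 -m crank 'ROWS' [FORCE]. ROWS is JSON, a list of rows, each a list of 7 numbers: the shift along the tool's x, y, z in cm, then the turn, a rotation vector about the tool's x, y, z in degrees, then the opening, from 0 (shut) to 1 (fully open). In form: [[tx, ty, tz, wx, wy, wz, jaw], ...]. A call has 1 to 5 rows; each row is the pose to reach, as a shift and turn from the pose commanded when the call began, along the tool's axes at that moment; what a row does not reach only later rows make up. A row lasts 1/8 s, in which the tool goes at most 62.5 mm and 10.7 degrees, less where a joint would pass 70% of its speed; a pose out of reach is approached as far as the arm can. A call with a gripper value outside its range is refused whole. The fingers move at their own pace and stop on an object; FORCE is the grip in N (left out, the last holds). Time passes only in rows, so rows that repeat a pose let the fingers close. It gives the time, the measured TCP pose, the force and the opening at its end, in the units of the state.
- robot.observe(): the state, without advancing time (a new reading comes with each control period).
- read_camera(name): name is "side" or "top" or "wrist"; returns a dict with "frame" (420x560x3 uint8, red, green, blue), "intrinsics" (3x3 intrinsics, pixels), "distortion" ([k1, k2, p1, p2, k3] as OpenCV has them; the pictures are not rectified), "R" (3x3) and "t" (3): a world point X has camera coordinates R X + t. Camera axes: x right, y down, z forward; pixel columns grow to the right and rows downward; lengths in m; the calibration is good to about 2 mm. A picture is of the moment at which its call begins. There is no depth.
- robot.hand_in(): hands the job in, once; it reports no verdict.
The state is a dict: "time": time; "qpos": joint angles; "qvel": joint speeds; "joint_efforts": joint torques, N m; "tool_pos": TCP position; "tool_rot": TCP orientation; "contact_force": force on the tool from outside, world axes, zero at the start; "torque": the same for the moment, N m; "opening": finger opening in m.
Only numpy, scipy, OpenCV 4.12 (cv2) and the standard library are available. Lean on these libraries where they do the work, as an engineer would, in place of code of your own. Each camera call takes 0.05 s, during which the arm holds its last target.

## Task

Take the two-pin wrench from its wooden rest, push both pins fully into opposite holes of the retaining ring on the bearing housing, and turn the ring clockwise (seen from above) until it is hard against its stop. Then lift the wrench off and set it back upright in the groove of its rest, as it was, and let go; leave the jar, the tape roll and the loose motor where they are.

Things in the scene. Friction and masses are not known exactly. Their poses are not given: they have to be found in the camera images.
- housing: round aluminium bearing housing fixed to the bench: barrel 86 mm across, flange 110 mm across, rim 45 mm high; origin at the centre of its underside, z up. A steel retaining ring (69 mm outside, 34 mm bore) sits in its top. The housing's x and y say nothing about where the ring's holes are
- ring_centre (a point): centre of the ring's flat upper face, on its vertical axis, 46 mm above the bench; axes as the housing's. Four equal round holes in the face, 8 mm wide, 8 mm deep, 90 degrees apart, centred 25 mm from the axis. Their direction differs from start to start by any angle and is not measured: it must be seen or felt
- ring (a joint): angle turned from slack (0) towards tight; grows clockwise seen from above to a hard stop, fully home, at 1.1 rad; starts between 0 and 0.35. It tells how far there is to turn, not where the holes are (the thread starts elsewhere on every unit). About 0.15 N m turns it; it stays where it is left and does not sink as it turns
- wrench_grip (a point): centre of the flat black upright grip of the loose two-pin wrench (0.15 to 0.3 kg): 46 mm wide along its x, 14 mm thick along its y, 50 mm high, z up. Below it a short neck and a dark steel crossbar, 66 (x) x 24 (y) x 12 mm high, its flat underside 45 mm below this point
- pin_a (a point): round end of the steel pin on the wrench's +x side: 5 mm thick, standing down 9 mm from the crossbar's underside, 25 mm from the wrench's middle along x, end 54 mm below the grip centre
- pin_b (a point): the same for the pin on the -x side; the pins are 50 mm apart, centre to centre
- rest_top (a point): centre of the upper face of the wrench's wooden rest, a fixed block 100 (x) x 46 (y) x 24 mm high. A groove in its top, 64 mm long (x), 14 mm wide (y), 14 mm deep, takes both pins while the crossbar's underside lies on the upper face either side. The wrench stands there at the start, its x along the rest's x
- small_jar: small clear jar of screws, 34 mm across, 28 mm high, loose; origin at the centre of its underside. Leave alone
- etape_roll: black tape roll lying flat, 62 mm across, 19 mm high, loose; origin at the centre of its underside. Leave alone
- spare_motor_1: small white motor with a short tail, 29 x 67 x 33 mm, loose; origin at its underside. Leave alone
Mind the look-alikes: they are no part of the job. Of the things that look like the part that bears rest_top, the larger one is meant.

How it is judged:
On the way, in this order (a step that is already met when the one before it is completed fails the run):
1. both pins stand in opposite holes of the ring (ends more than 5 mm below its face, grip centre within 8 mm of its axis) while the ring is not yet tight (z of each of pin_a, pin_b in the frame of ring_centre below -0.005 m and horizontal distance between wrench_grip and ring_centre below 0.008 m and horizontal distance between each of pin_a, pin_b and ring_centre below 0.03 m and value of joint ring below 0.8 rad), for 0.1 s.
2. the ring is turned home against its stop with both pins still in the holes (z of each of pin_a, pin_b in the frame of ring_centre below -0.004 m and horizontal distance between wrench_grip and ring_centre below 0.01 m and value of joint ring above 1.04 rad), for 0.1 s.
At the end, for the whole second after the job is handed in: the ring is within 0.06 rad of its stop at 1.1 rad, and the wrench stands upright (within 0.07 rad) in its rest with both pins in the groove and the crossbar down on the block (grip centre 42 to 48 mm above the block's top, within 10 mm of its centre, along it within 0.25 rad, either way round) (value of joint ring above 1.04 rad and horizontal distance between wrench_grip and rest_top below 0.01 m and z of wrench_grip in the frame of rest_top between 0.042 and 0.048 m and angle between wrench_grip's own z axis and vertical below 0.07 rad and angle between the x axis of wrench_grip and the x axis of rest_top, either way round below 0.25 rad); the robot touches nothing.
It fails at once if the jar is moved more than 25 mm (distance of small_jar from where it was at the start of the episode above 0.025 m).
It fails at once if the tape roll is moved more than 25 mm (distance of etape_roll from where it was at the start of the episode above 0.025 m).
It fails at once if the loose motor is moved more than 25 mm (distance of spare_motor_1 from where it was at the start of the episode above 0.025 m).
It also fails if it takes over 64 s, if anything falls off the work surface, if the arm or the gripper's body presses on something with over 40 N, if the wrist force passes 120 N, or if a joint passes its speed limit or range.

## Working session

There is one attempt and no reset: what is moved stays moved. The work goes in short steps, Python scripts to look and compute and a shell command to move; the robot and the scene stay as the last step left them, time stands still between calls to the robot, and variables do not carry over. Pictures are saved under pics/ and viewed, and the job is handed in when it is done.

```bash
ls; mkdir -p pics; python3 - <<'E'
from cell import robot, read_camera
import cv2, numpy as np
print(robot.observe(), robot.nose_length)
for n in ["side","top","wrist"]:
    c=read_camera(n); cv2.imwrite(f"pics/{n}0.png",c["frame"][:,:,::-1]); np.savez(f"pics/{n}0.npz",**c)
    print(n,c["intrinsics"].tolist(),c["distortion"],c["R"].round(4).tolist(),c["t"])
E
```

```text
pics
{'time': 0.0, 'qpos': array([ 1.13598564e+00,  3.42743420e-01,  1.52504702e+00, -3.23106262e-05,
        1.27540804e+00, -1.46025250e-01]), 'qvel': array([-0.00038362, -0.00022442, -0.00089514, -0.00137487,  0.00014114,
        0.00274515]), 'joint_efforts': array([-2.66016259e-04, -4.31237733e+01, -2.44220299e+01,  7.19393953e-02,
        5.58361982e-02, -1.01184066e-04]), 'tool_pos': array([0.14934565, 0.50289719, 0.24502374]), 'tool_rot': array([-3.13999942e+00, -2.03091404e-04,  2.85281649e+00]), 'contact_force': array([-0.36698298, -0.62024244, -0.09788261]), 'torque': array([-4.22704997e-05, -9.34071269e-03,  1.78411622e-02]), 'opening': 0.09144992222583381} 0.019
side [[467.5228219842597, 0.0, 279.13383675682525], [0.0, 467.5228219842597, 209.47275370391537], [0.0, 0.0, 1.0]] [-0.07429245  0.          0.          0.          0.        ] [[-0.9565, -0.2915, -0.0096], [-0.1215, 0.428, -0.8956], [0.2651, -0.8555, -0.4448]] [0.50879979 0.07144135 0.96971106]
top [[488.37496012404057, 0.0, 276.1455412268054], [0.0, 488.37496012404057, 219.592591273859], [0.0, 0.0, 1.0]] [0.05055999 0.         0.         0.         0.        ] [[-0.0019, -1.0, 0.005], [-0.994, 0.0013, -0.1098], [0.1098, -0.0052, -0.9939]] [0.15322007 0.49047785 1.06746771]
wrist [[290.9427120758817, 0.0, 281.2842682404098], [0.0, 290.9427120758817, 209.47333576435312], [0.0, 0.0, 1.0]] [0.00538482 0.         0.         0.         0.        ] [[0.2853, 0.9584, -0.0019], [0.9289, -0.276, 0.2468], [0.2361, -0.0722, -0.9691]] [-0.52440203 -0.03052488  0.38977665]
```

View pics/top0.png

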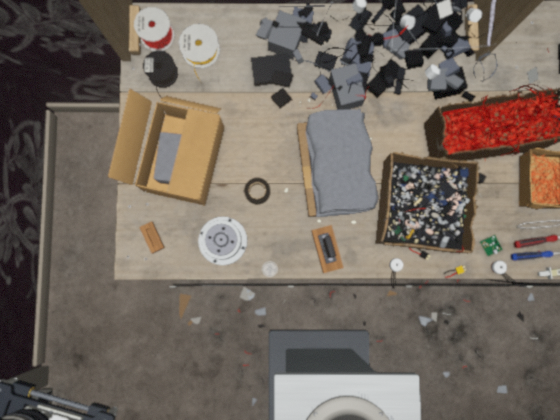

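View pics/side0.png

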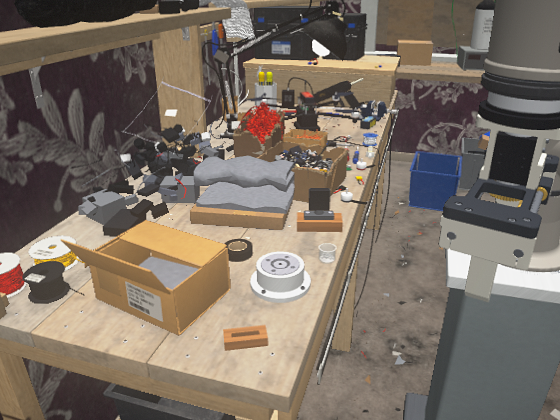

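View pics/wrist0.png

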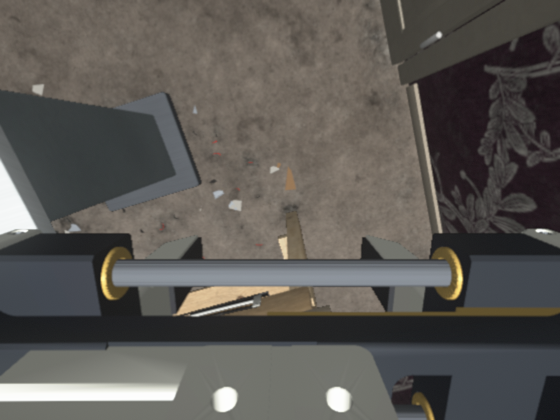

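Candidates seen:
- **Rest:** the block at top (327,248), with the wrench standing in it, or the smaller empty block at top (152,237), which is the look-alike.
- **Ring and housing:** only the one at (221,240).
- **Jar:** (270,268).
- **Tape roll:** (257,190). The black spool at (160,68) looks similar.
- **Motor:** the white item at (397,265) or the one at (500,267).

I'll check close crops next.

```bash
cat > h.py <<'E'
import numpy as np, cv2
from cell import robot, read_camera
def load(f): return dict(np.load(f))
def ray(c,px):
    p=cv2.undistortPoints(np.array(px,float).reshape(-1,1,2),c["intrinsics"],c["distortion"]).reshape(-1,2)
    d=np.c_[p,np.ones(len(p))]@c["R"]; o=-c["R"].T@c["t"]; return o,d
def onz(c,px,z):
    o,d=ray(c,px); return o+d*((z-o[2])/d[:,2])[:,None]
def proj(c,X):
    r,_=cv2.Rodrigues(c["R"]); return cv2.projectPoints(np.array(X,float).reshape(-1,1,3),r,c["t"],c["intrinsics"],c["distortion"])[0].reshape(-1,2)
def crop(c,x0,y0,w,h,s,f):
    cv2.imwrite(f,cv2.resize(c["frame"][y0:y0+h,x0:x0+w,::-1],None,fx=s,fy=s,interpolation=cv2.INTER_CUBIC))
E
python3 - <<'E'
from h import *
t=load("pics/top0.npz"); s=load("pics/side0.npz")
crop(t,190,205,160,80,5,"pics/t1.png"); crop(s,230,175,130,130,5*0.9,"pics/s1.png")
print(onz(t,[[327,248]],.024),onz(t,[[221,240]],.046),onz(t,[[270,268]],.028),onz(t,[[257,190]],.019),onz(t,[[397,265]],.02))
E
```

```text
[[0.42710156 0.03909614 0.024     ]] [[0.44382443 0.27325827 0.046     ]] [[0.38285801 0.16624663 0.028     ]] [[0.55920655 0.1957438  0.019     ]] [[ 0.3894079  -0.11643102  0.02      ]]
```

View pics/t1.png

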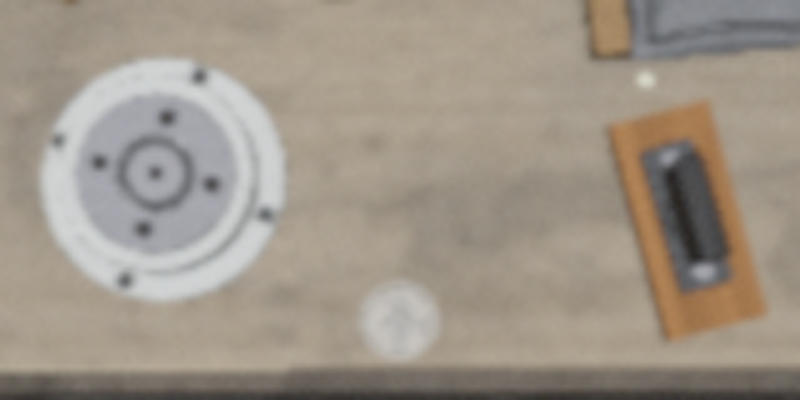

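View pics/s1.png

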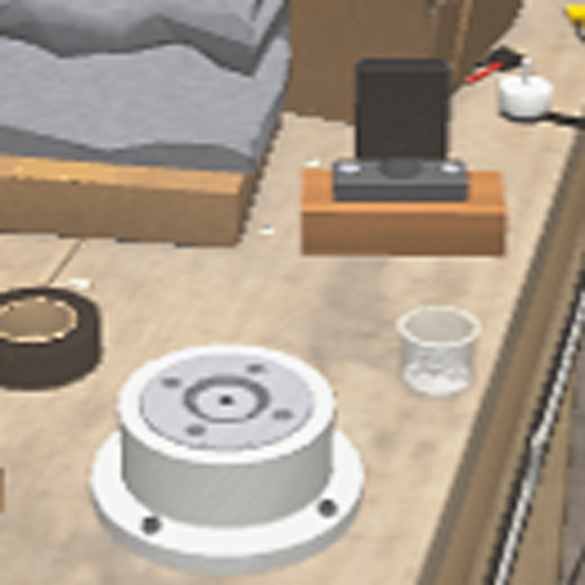

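The crops confirm the wrench stands in the larger block (crop corners about (610,127), (708,102), (765,312), (670,340)). The ring holes are at about (167,117), (98,162), (211,184) and (143,229). Next I'll measure these precisely.

```bash
python3 - <<'E'
from h import *
def holes(c,guess,z=.046):
    g=cv2.GaussianBlur(cv2.cvtColor(c["frame"],cv2.COLOR_RGB2GRAY),(0,0),.6).astype(float); out=[]
    for (u,v) in guess:
        r=5; y0,x0=int(round(v))-r+1,int(round(u))-r+1; p=g[y0:y0+2*r-1,x0:x0+2*r-1]
        w=np.clip(np.median(p)-12-p,0,None); yy,xx=np.mgrid[y0:y0+2*r-1,x0:x0+2*r-1]
        out.append([(w*xx).sum()/w.sum(),(w*yy).sum()/w.sum()])
    return np.array(out)
t=load("pics/top0.npz"); s=load("pics/side0.npz")
gt=np.array([(167,117),(211,184),(143,229),(98,162)])/5+[190,205]
gs=np.array([(172,383),(256,368),(283,414),(196,430)])/4.5+[230,175]
for n,c,g in(("top",t,gt),("side",s,gs)):
    p=holes(c,g); X=onz(c,p,.046); C=X.mean(0); d=X-C
    a=np.degrees(np.arctan2(d[:,1],d[:,0]))
    print(n,p.round(1).tolist(),C.round(4),(np.hypot(d[:,0],d[:,1])*1e3).round(1),a.round(1),(a%90).round(1))
# block
hsv=cv2.cvtColor(t["frame"],cv2.COLOR_RGB2HSV); print(hsv[228,316],hsv[262,330])
for n,c,bx,z in(("top",t,(300,215,50,60),.024),):
    m=np.zeros(hsv.shape[:2],np.uint8); x,y,w,h=bx
    m[y:y+h,x:x+w]=cv2.inRange(hsv[y:y+h,x:x+w],(5,110,60),(20,255,255))
    k=max(cv2.findContours(m,cv2.RETR_EXTERNAL,cv2.CHAIN_APPROX_NONE)[0],key=cv2.contourArea)
    r=cv2.minAreaRect(cv2.convexHull(k)); b=cv2.boxPoints(r); print(r); X=onz(c,b,z); print(X.round(4),X.mean(0))
    # near/far sides
    for i in range(4): d=X[(i+1)%4]-X[i]; print(np.linalg.norm(d).round(4),np.degrees(np.arctan2(d[1],d[0])).round(1))
# crossbar dark mask: top at z=.036
for (p,z) in (((660,158),.036),((704,271),.036)):
    print(onz(t,[np.array(p)/5+[190,205]-.4],z))
# grip in side view: top edge corners z=.024+.045+.025
P=np.array([(358,62),(447,62)])/4.5+[230,175]-.4; print(onz(s,P,.094))
P=np.array([(348,167),(453,169)])/4.5+[230,175]-.4; print(onz(s,P,.036))
E
```

```text
top [[222.6, 228.8], [230.9, 241.1], [218.5, 250.0], [211.3, 237.8]] [0.4451 0.2736 0.046 ] [23.6 22.4 23.7 21.2] [ -8.7 -99.6 168.4  80.3] [81.3 80.4 78.4 80.3]
side [[269.9, 261.4], [285.6, 259.1], [291.4, 265.9], [273.9, 269.4]] [0.444  0.2804 0.046 ] [20.2 18.4 20.8 20.5] [  -7.4 -105.1  178.1   74.4] [82.6 74.9 88.1 74.4]
[ 16  64 167] [ 11  52 123]
((326.7906188964844, 248.67849731445312), (43.3464241027832, 19.844951629638672), 74.57783508300781)
[[0.4665 0.0734 0.024 ]
 [0.4783 0.0303 0.024 ]
 [0.3851 0.0061 0.024 ]
 [0.3735 0.0487 0.024 ]] [0.42583391 0.0396474  0.024     ]
0.0446 -74.6
0.0963 -165.5
0.0442 105.2
0.0962 14.8
[[0.45258377 0.05198942 0.036     ]]
[[0.40272361 0.03326188 0.036     ]]
[[0.44803667 0.05114457 0.094     ]
 [0.40722271 0.03960522 0.094     ]]
[[0.45262172 0.04841596 0.036     ]
 [0.40265353 0.03649645 0.036     ]]
```

```bash
cat >> h.py <<'E'
from scipy.spatial.transform import Rotation as Ro
def tool():
    o=robot.observe(); r=o["tool_rot"]; return np.array(o["tool_pos"]),Ro.from_euler("xyz",r)
def goal(x,y,z,yaw):
    p,R=tool(); G=Ro.from_euler("xyz",[np.pi,0,np.radians(yaw)])
    print("now",p.round(4),"yaw %.1f"%np.degrees(robot.observe()["tool_rot"][2]),"shift cm",(R.inv().apply(np.array([x,y,z])-p)*100).round(2),"turn",np.degrees((R.inv()*G).as_rotvec()).round(1))
E
python3 - <<'E'
from h import *
w=load("pics/wrist0.npz"); s=load("pics/side0.npz"); t=load("pics/top0.npz")
p,R=tool(); cc=-w["R"].T@w["t"]; print("cam in tool",R.inv().apply(cc-p), (w["R"]@R.as_matrix()).round(3).tolist())
B=onz(s,[[228,290],[175,331]],0); print(B)
for z in (.08,.1,.12,.14): print(z,proj(s,B+[0,0,z]).round(0).tolist())
goal(.45,.275,.2,170)
E
```

```text
cam in tool [ 0.06632582  0.00025955 -0.13907431] [[-0.001, 1.0, 0.001], [-0.969, -0.0, -0.247], [-0.247, -0.001, 0.969]]
[[0.5300079  0.32086088 0.        ]
 [0.56916972 0.44695793 0.        ]]
0.08 [[225.0, 252.0], [169.0, 290.0]]
0.1 [[224.0, 242.0], [167.0, 279.0]]
0.12 [[224.0, 232.0], [166.0, 268.0]]
0.14 [[223.0, 221.0], [164.0, 256.0]]
now [0.1494 0.503  0.2452] yaw 163.5 shift cm [-35.31 -13.29   4.53] turn [-0.1 -0.  -6.5]
```

```bash
python3 - <<'E'
from h import *
goal(.524,.261,.16,170)
E
```

```text
now [0.1494 0.503  0.2452] yaw 163.5 shift cm [-42.8  -12.52   8.53] turn [-0.1 -0.  -6.5]
```

```bash
python3 -m crank '[[-6,-1.75,0,0,0,-3,1],[-12,-3.5,0,0,0,-6.5,1],[-18,-5.2,0,0,0,-6.5,1],[-24,-7,0,0,0,-6.5,1],[-30,-8.8,0,0,0,-6.5,1]]' && python3 -m crank '[[-6,-2,3,0,0,0,1],[-11.5,-5,6.5,0,0,0,1],[-11.5,-5,8.5,0,0,0,1],[-11.5,-5,8.5,0,0,0,1]]'; python3 - <<'E'
from h import *
goal(.524,.261,.16,170)
E
```

```text
time: 0.78
tool_pos: [0.4132, 0.3323, 0.2456]
tool_rot: [3.141, -0.0, 2.966]
contact_force: [0.3, 1.5, -0.2]
opening: 0.0919
time: 1.27
tool_pos: [0.5156, 0.2629, 0.1582]
tool_rot: [-3.139, -0.005, 2.964]
contact_force: [-0.2, 0.2, 0.1]
opening: 0.0917
now [0.5156 0.2629 0.1582] yaw 169.8 shift cm [-0.86 -0.04 -0.18] turn [-0.2 -0.3 -0.2]
```

```bash
python3 - <<'E'
from h import *
c=read_camera("wrist"); np.savez("pics/w1.npz",**c); cv2.imwrite("pics/w1.png",c["frame"][:,:,::-1]); print(proj(c,[.445,.275,.046]))
E
```

```text
[[280.70463614 129.33372161]]
```

View pics/w1.png

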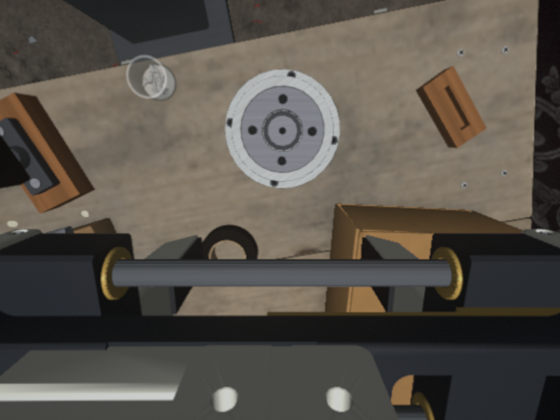

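The wrist view shows the ring at (282,130), with holes at (283,99), (312,131), (282,161) and (252,130). The wrench and its rest are at the left edge and the jar is at (150,77).

```bash
cat >> h.py <<'E'
def holes(c,guess,z=.046,r=7):
    g=cv2.GaussianBlur(cv2.cvtColor(c["frame"],cv2.COLOR_RGB2GRAY),(0,0),.6).astype(float); out=[]
    for (u,v) in guess:
        y0,x0=int(round(v))-r,int(round(u))-r; p=g[y0:y0+2*r+1,x0:x0+2*r+1]
        w=np.clip(np.median(p)-25-p,0,None); yy,xx=np.mgrid[y0:y0+2*r+1,x0:x0+2*r+1]
        out.append([(w*xx).sum()/w.sum(),(w*yy).sum()/w.sum()])
    p=np.array(out); X=onz(c,p,z); C=X.mean(0); d=X-C; a=np.degrees(np.arctan2(d[:,1],d[:,0]))
    print(p.round(1).tolist(),C.round(4),(np.hypot(d[:,0],d[:,1])*1e3).round(1),(a%90).round(1))
    return p,C
E
python3 - <<'E'
from h import *
c=load("pics/w1.npz"); holes(c,[(283,99),(312,131),(282,161),(252,130)])
crop(c,215,60,130,130,4.5,"pics/w1c.png")
E
```

```text
[[282.5, 98.6], [311.7, 130.9], [281.4, 160.5], [252.1, 129.8]] [0.446  0.2758 0.046 ] [24.9 24.9 24.9 24.9] [78.8 78.7 78.9 78.8]
```

View pics/w1c.png

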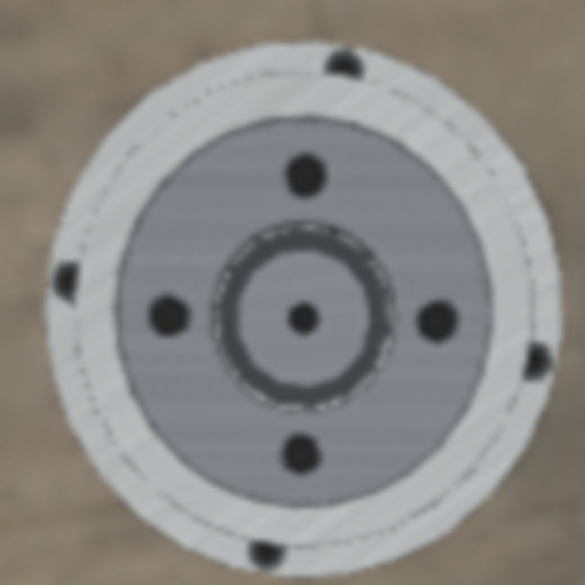

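```bash
python3 - <<'E'
from h import *
goal(.504,.062,.21,195)
E
```

```text
now [0.5158 0.2641 0.16  ] yaw 169.9 shift cm [ -2.37 -20.1   -4.98] turn [ -0.   -0.1 -25.1]
```

```bash
python3 -m crank '[[-0.5,-4,-5,0,0,-8,1],[-1,-9,-5,0,0,-16,1],[-1.7,-15,-5,0,0,-25,1],[-2.4,-20,-5,0,0,-25,1],[-2.4,-20,-5,0,0,-25,1]]'; python3 - <<'E'
from h import *
c=read_camera("wrist"); np.savez("pics/w2.npz",**c); cv2.imwrite("pics/w2.png",c["frame"][:,:,::-1]); print(proj(c,[.427,.041,.024]))
goal(.504,.062,.21,195)
E
```

```text
time: 1.95
tool_pos: [0.5051, 0.0616, 0.2127]
tool_rot: [-3.141, 0.003, -2.884]
contact_force: [-0.0, 0.9, 0.1]
opening: 0.0919
[[281.22640099 120.86080304]]
now [0.5052 0.0632 0.2125] yaw -165.1 shift cm [ 0.14 -0.09  0.25] turn [-0.   0.2 -0.1]
```

View pics/w2.png

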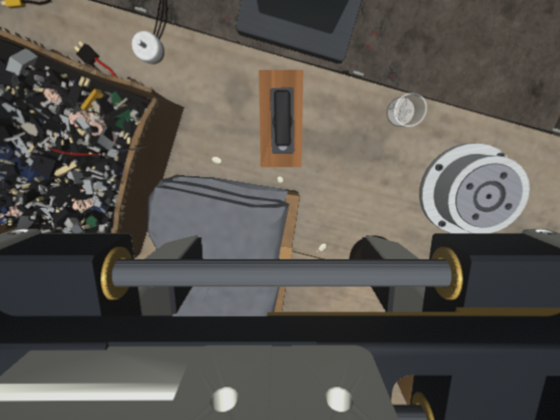

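The wrist view shows the rest at columns 260–302, rows 70–167, with the wrench standing in it. The ring is at (489,196), which gives a second fix on its position. The white motor is at (147,46).

```bash
python3 - <<'E'
from h import *
c=load("pics/w2.npz"); holes(c,[(503,175),(509,206),(476,218),(470,187)],r=5)
crop(c,235,55,90,125,4.7,"pics/w2c.png")
hsv=cv2.cvtColor(c["frame"],cv2.COLOR_RGB2HSV)
m=np.zeros(hsv.shape[:2],np.uint8); m[60:180,240:320]=cv2.inRange(hsv[60:180,240:320],(5,110,40),(20,255,255))
k=max(cv2.findContours(m,cv2.RETR_EXTERNAL,cv2.CHAIN_APPROX_NONE)[0],key=cv2.contourArea)
b=cv2.boxPoints(cv2.minAreaRect(k)); X=onz(c,b,.024); print(b.round(1).tolist(),X.mean(0).round(4))
for i in range(4): d=X[(i+1)%4]-X[i]; print(np.linalg.norm(d).round(4),np.degrees(np.arctan2(d[1],d[0])).round(1))
E
```

```text
[[503.0, 174.9], [507.9, 205.8], [475.0, 216.2], [469.3, 185.9]] [0.4459 0.2752 0.046 ] [25.  24.9 25.  24.9] [79.  78.9 78.9 78.9]
[[259.0, 70.0], [302.0, 70.0], [302.0, 166.0], [259.0, 166.0]] [0.4263 0.04   0.024 ]
0.0445 104.7
0.0987 15.8
0.0481 -75.2
0.0987 -166.4
```

View pics/w2c.png

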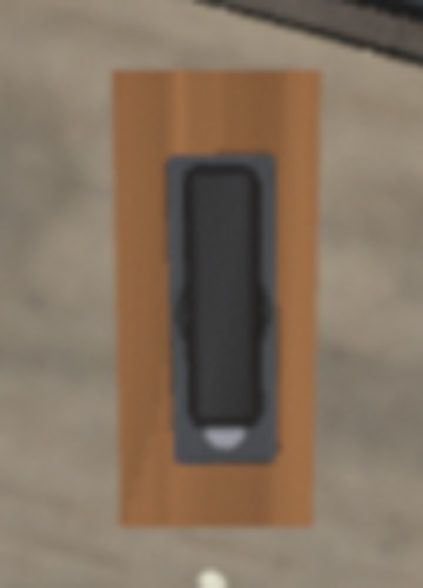

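```bash
python3 - <<'E'
from h import *
c=load("pics/w2.npz")
for n,z,q in(("rest",.024,[(113,72),(320,72),(313,525),(120,525)]),("bar",.036,[(167,156),(274,156),(278,462),(175,462)]),("grip",.094,[(186,166),(261,166),(263,424),(191,424)])):
    X=onz(c,(np.array(q)+.5)/4.7-.5+[235,55],z); a=(X[0]+X[1]-X[2]-X[3])/2; w=(X[1]+X[2]-X[0]-X[3])/2
    print(n,X.mean(0).round(4),np.linalg.norm(a).round(4),np.linalg.norm(w).round(4),np.degrees(np.arctan2(a[1],a[0])).round(1)%180,np.degrees(np.arctan2(w[1],w[0])).round(1)%180)
goal(.4265,.0395,.12,195)
E
```

```text
rest [0.4264 0.0402 0.024 ] 0.0991 0.0458 14.699999999999989 104.7
bar [0.4276 0.0422 0.036 ] 0.0647 0.0232 16.0 104.7
grip [0.4274 0.0424 0.094 ] 0.0443 0.0132 15.599999999999994 104.7
now [0.5052 0.0632 0.2125] yaw -165.1 shift cm [ 8.24 -0.27  9.23] turn [-0.   0.2 -0.1]
```

```bash
python3 - <<'E'
from h import *
goal(.4275,.0425,.069,195.2)
E
python3 -m crank '[[4,0,0,0,0,0,1],[8.0,0.05,3,0,0.2,0,1],[8.0,0.05,8,0,0.2,0,1],[8.0,0.05,8,0,0.2,0,1]]'; python3 - <<'E'
from h import *
goal(.4275,.0425,.069,195.2)
E
```

```text
now [0.5052 0.0632 0.2125] yaw -165.1 shift cm [ 8.080e+00 -1.000e-02  1.433e+01] turn [-0.   0.2 -0.3]
time: 2.5
tool_pos: [0.4258, 0.0448, 0.1295]
tool_rot: [3.139, -0.008, -2.878]
contact_force: [-0.6, 0.0, 0.4]
opening: 0.0921
now [0.4258 0.0448 0.1295] yaw -164.9 shift cm [-0.16 -0.28  6.05] turn [ 0.1 -0.5 -0.1]
```

```bash
python3 -m crank '[[0,0,0,0,0,0,1],[0,0,0,0,0,0,1]]'; python3 - <<'E'
from h import *
goal(.4275,.0425,.069,195.2)
E
```

```text
time: 2.75
tool_pos: [0.4291, 0.0435, 0.1324]
tool_rot: [-3.141, -0.0, -2.88]
contact_force: [0.3, 0.3, -0.6]
opening: 0.0917
now [0.4291 0.0435 0.1324] yaw -165.0 shift cm [ 0.18 -0.05  6.34] turn [-0.1 -0.  -0.2]
```

```bash
python3 -m crank '[[0.15,-0.05,3,0,0,0,1],[0.15,-0.05,5.5,0,0,0,1],[0.15,-0.05,6.3,0,0,0,1],[0.15,-0.05,6.3,0,0,0,1],[0.15,-0.05,6.3,0,0,0,1]]' && python3 -m crank '[[0,0,0,0,0,0,0.5],[0,0,0,0,0,0,0.3],[0,0,0,0,0,0,0.2],[0,0,0,0,0,0,0],[0,0,0,0,0,0,0]]' 15; python3 - <<'E'
from h import *
goal(.4275,.0425,.069,195.2); print(robot.observe())
E
```

```text
time: 3.38
tool_pos: [0.4269, 0.0421, 0.0687]
tool_rot: [-3.141, -0.002, -2.881]
contact_force: [-0.5, -0.6, -0.4]
opening: 0.0916
time: 4.0
tool_pos: [0.4261, 0.0421, 0.0677]
tool_rot: [3.142, -0.003, -2.881]
contact_force: [-0.3, -0.8, 0.0]
opening: 0.0465
now [0.4261 0.0421 0.0677] yaw -165.0 shift cm [-0.14 -0.   -0.13] turn [ 0.  -0.2 -0.2]
{'time': 4.0, 'qpos': array([-8.00429278e-02,  4.25158518e-01,  2.00206124e+00, -1.64551098e-03,
        7.17656343e-01, -1.91054392e+00]), 'qvel': array([-0.00104977,  0.00154239, -0.00110682,  0.0005665 , -0.00093703,
        0.0011055 ]), 'joint_efforts': array([ 1.01395239e-03, -3.78617370e+01, -1.48861492e+01, -4.40359034e-02,
        8.09827424e-02,  2.51089241e-04]), 'tool_pos': array([0.42610346, 0.04214112, 0.06770191]), 'tool_rot': array([ 3.14151465, -0.00345565, -2.88064643]), 'contact_force': array([-0.27233164, -0.82085128,  0.03689745]), 'torque': array([ 0.0703821 , -0.04495842, -0.03984533]), 'opening': 0.046495113309117105}
```

```bash
python3 -m crank '[[0,0,0,0,0,0,0],[0,0,0,0,0,0,0],[0,0,0,0,0,0,0],[0,0,0,0,0,0,0],[0,0,0,0,0,0,0]]' 40; python3 -m crank '[[0,0,0,0,0,0,0],[0,0,0,0,0,0,0]]' 40
```

```text
time: 4.62
tool_pos: [0.4261, 0.0421, 0.0677]
tool_rot: [3.142, -0.003, -2.881]
contact_force: [0.3, -1.0, -0.4]
opening: 0.0137
time: 4.88
tool_pos: [0.4261, 0.0421, 0.0677]
tool_rot: [3.142, -0.003, -2.881]
contact_force: [1.1, -0.2, -0.3]
opening: 0.0138
```

```bash
python3 -m crank '[[0,0,-2,0,0,0,0],[0,0,-5,0,0,0,0],[0,0,-8,0,0,0,0],[0,0,-8,0,0,0,0],[0,0,-8,0,0,0,0]]'; python3 - <<'E'
from h import *
for n in("wrist","side"):
    c=read_camera(n); np.savez(f"pics/{n}3.npz",**c); cv2.imwrite(f"pics/{n}3.png",c["frame"][:,:,::-1])
print(robot.observe()["opening"])
goal(.446,.2755,.14,168.9)
E
```

```text
time: 5.5
tool_pos: [0.4256, 0.0423, 0.1468]
tool_rot: [3.141, -0.005, -2.881]
contact_force: [0.2, 0.2, -1.9]
opening: 0.0139
0.013651104281370782
now [0.4255 0.0423 0.1465] yaw -165.1 shift cm [-8.   22.    0.63] turn [-0.  -0.3 26. ]
```

View pics/wrist3.png

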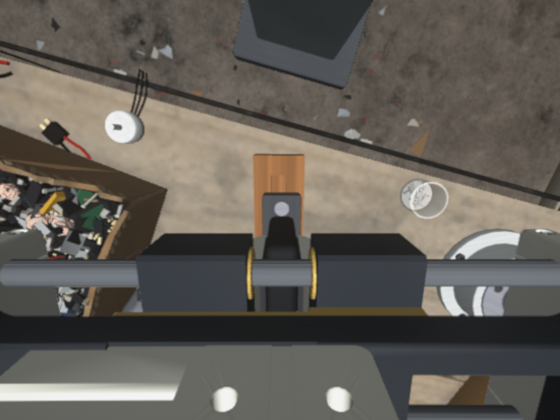

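View pics/side3.png

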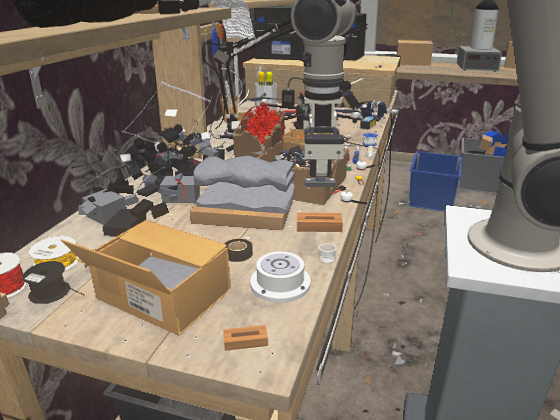

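The wrist view shows the wrench held: the crossbar end is at row ~194, columns 264–301, and one pin head is at (282,209). The side view shows it held level above the now empty rest. I'll measure the offset of the wrench in the hand.

```bash
python3 - <<'E'
from h import *
c=load("pics/wrist3.npz"); s=load("pics/side3.npz")
crop(c,235,175,95,80,6,"pics/w3c.png"); crop(s,280,140,80,60,8,"pics/s3c.png")
for dx in(0,-.002,.002):
  p,R=tool(); T=lambda v:p+R.apply(v)
  print(dx,proj(c,[T([.025+dx,0,.0317]),T([.033+dx,.012,.0317]),T([.033+dx,-.012,.0317])]).round(1).tolist())
p,R=tool()
print(proj(s,[p+R.apply(v) for v in([.025,0,.0527],[-.025,0,.0527],[0.033,0,.0437],[-.033,0,.0437])]).round(1).tolist())
E
```

```text
0 [[280.9, 205.3], [300.9, 192.2], [260.8, 192.3]]
-0.002 [[280.9, 208.5], [300.9, 195.5], [260.9, 195.5]]
0.002 [[280.9, 202.0], [301.0, 188.9], [260.7, 189.0]]
[[332.1, 188.0], [308.8, 188.0], [336.0, 184.2], [305.1, 184.2]]
```

View pics/w3c.png

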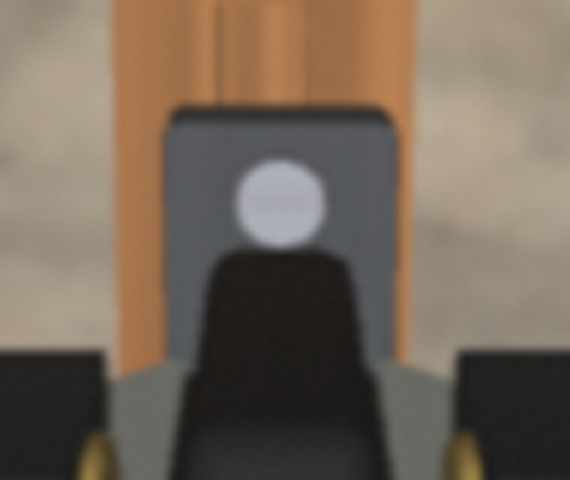

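View pics/s3c.png

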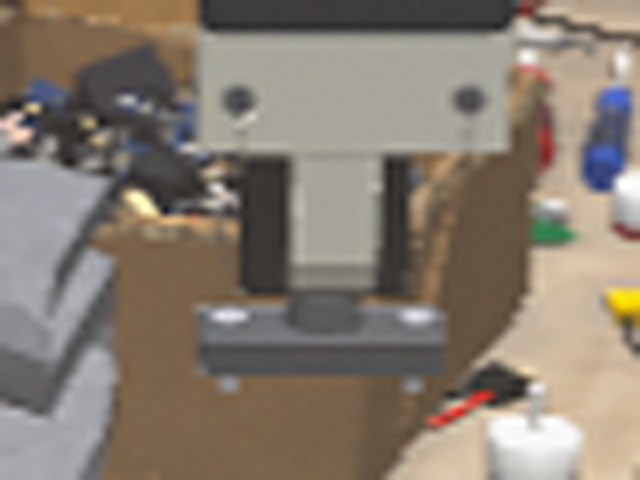

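```bash
python3 - <<'E'
from h import *
goal(.4443,.2758,.125,168.9)
E
python3 -m crank '[[-1,5,0,0,0,8,0],[-3.5,11,0,0,0,16,0],[-6.5,17,0,0,0,24,0],[-7.9,21,0,0,0,26,0],[-7.9,22.1,1,0,-0.3,26,0]]' && python3 -m crank '[[0,0,0,0,0,0,0],[0,0,0,0,0,0,0]]'; python3 - <<'E'
from h import *
goal(.4443,.2758,.105,168.9)
E
```

```text
now [0.4255 0.0423 0.1465] yaw -165.1 shift cm [-7.85 22.07  2.13] turn [-0.  -0.3 26. ]
time: 6.22
tool_pos: [0.4456, 0.2788, 0.1363]
tool_rot: [3.141, 0.002, 2.952]
contact_force: [-0.1, 0.3, -2.3]
opening: 0.0138
time: 6.48
tool_pos: [0.4454, 0.2748, 0.137]
tool_rot: [-3.14, 0.001, 2.948]
contact_force: [-0.3, -0.2, -1.8]
opening: 0.0137
now [0.4454 0.2748 0.137 ] yaw 168.9 shift cm [0.13 0.08 3.2 ] turn [-0.1  0.   0. ]
```

```bash
python3 -m crank '[[0.1,0.08,2,0,0,0,0],[0.1,0.08,2.8,0,0,0,0],[0.1,0.08,2.8,0,0,0,0],[0.1,0.08,2.8,0,0,0,0]]'; python3 - <<'E'
from h import *
goal(.4443,.2758,.105,168.9)
for n in("wrist","side","top"):
    c=read_camera(n); np.savez(f"pics/{n}4.npz",**c); cv2.imwrite(f"pics/{n}4.png",c["frame"][:,:,::-1])
crop(load("pics/wrist4.npz"),205,140,150,120,5,"pics/w4c.png");crop(load("pics/side4.npz"),235,210,90,90,6.5,"pics/s4c.png")
c=load("pics/side4.npz");d=load("pics/wrist4.npz"); goal(.4443,.2758,.105,168.9)
p,R=tool()
H=[[.446+.025*np.cos(np.radians(-11.1+90*k)),.2755+.025*np.sin(np.radians(-11.1+90*k)),.046] for k in range(4)]
print(proj(c,H).round(1).tolist(),proj(d,H).round(1).tolist())
print(proj(c,[p+R.apply([x-.0017,0,.0527]) for x in(.025,-.025)]).round(1).tolist(),proj(d,[p+R.apply([x-.0017,0,.0317]) for x in(.025,-.025)]).round(1).tolist())
E
```

```text
time: 6.98
tool_pos: [0.4453, 0.2769, 0.1101]
tool_rot: [3.141, 0.003, 2.948]
contact_force: [0.5, 0.1, -2.7]
opening: 0.0139
now [0.4453 0.2769 0.1101] yaw 168.9 shift cm [ 0.08 -0.12  0.51] turn [0.  0.2 0. ]
now [0.4452 0.2771 0.11  ] yaw 168.9 shift cm [ 0.06 -0.15  0.5 ] turn [0.  0.2 0. ]
[[267.7, 258.8], [273.2, 269.2], [292.5, 265.8], [286.4, 255.6]] [[279.4, 261.1], [313.5, 229.6], [279.3, 196.2], [245.3, 229.6]]
[[291.8, 260.7], [266.8, 253.7]] [[281.3, 208.2], [281.4, 283.1]]
```

View pics/w4c.png

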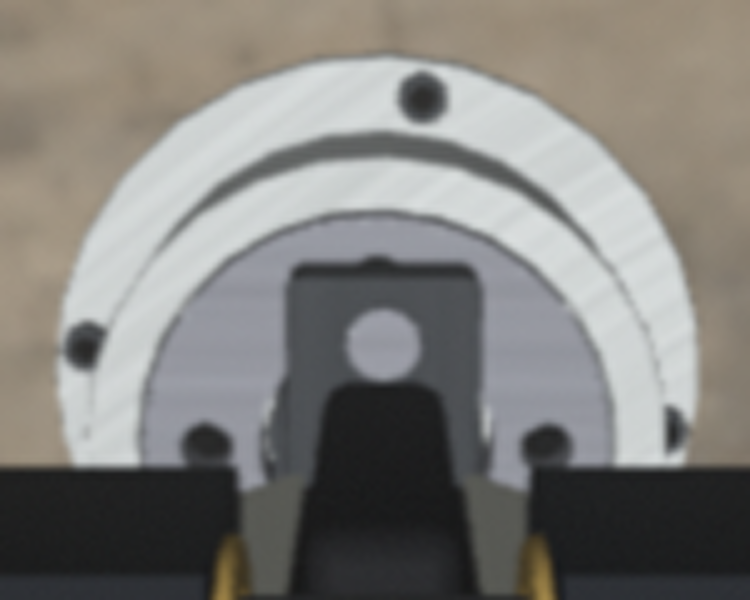

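View pics/s4c.png

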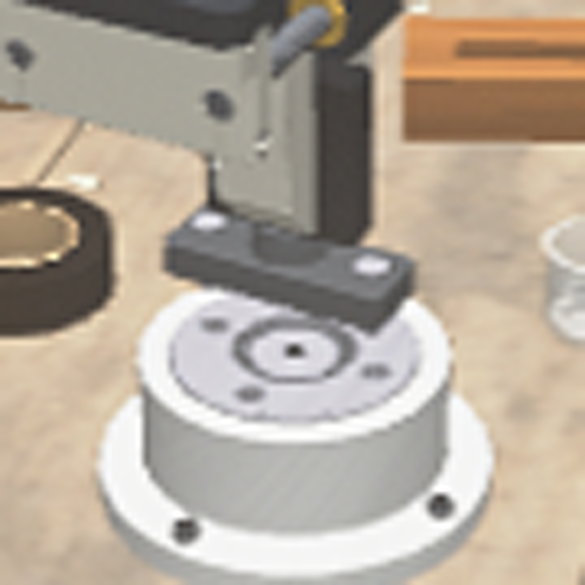

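```bash
python3 - <<'E'
from h import *
c=load("pics/side4.npz");d=load("pics/wrist4.npz"); p,R=tool()
for dx in(-.0017,): print("heads side",proj(c,[p+R.apply([x+dx,0,.0317]) for x in(.025,-.025)]).round(1).tolist())
g=cv2.cvtColor(c["frame"],cv2.COLOR_RGB2GRAY).astype(float)
def bl(g,u,v,r,sgn,th):
    y0,x0=v-r,u-r;q=g[y0:v+r+1,x0:u+r+1]*sgn; w=np.clip(q-(np.median(q)+th),0,None); yy,xx=np.mgrid[y0:v+r+1,x0:u+r+1]; return ((w*xx).sum()/w.sum()).round(2),((w*yy).sum()/w.sum()).round(2)
print([bl(g,u,v,4,1,40) for u,v in((267,244),(292,250))],[bl(g,u,v,4,-1,15) for u,v in((268,260),(273,270),(292,267))])
g=cv2.cvtColor(d["frame"],cv2.COLOR_RGB2GRAY).astype(float)
print([bl(g,u,v,6,-1,25) for u,v in((246,227),(314,227))],bl(g,281,208,9,1,30))
print(p)
E
```

```text
heads side [[291.9, 250.4], [266.6, 243.6]]
[(np.float64(265.45), np.float64(242.44)), (np.float64(292.74), np.float64(248.7))] [(np.float64(269.8), np.float64(261.31)), (np.float64(273.63), np.float64(269.41)), (np.float64(290.69), np.float64(265.58))]
[(np.float64(245.96), np.float64(229.16)), (np.float64(313.73), np.float64(229.14))] (np.float64(281.16), np.float64(208.44))
[0.44517458 0.27712761 0.11001735]
```

```bash
python3 -m crank '[[0.1,-0.12,0.4,0,0,0,0],[0.1,-0.12,0.8,0,0,0,0],[0.1,-0.12,1.2,0,0,0,0],[0.1,-0.12,1.4,0,0,0,0],[0.1,-0.12,1.4,0,0,0,0]]'; python3 - <<'E'
from h import *
goal(.4443,.2758,.0897,168.9); print(robot.observe()["contact_force"],robot.observe()["torque"])
E
```

```text
time: 7.75
tool_pos: [0.4436, 0.2761, 0.0952]
tool_rot: [-3.141, 0.002, 2.949]
contact_force: [0.3, 0.2, -0.6]
opening: 0.0139
now [0.4436 0.2761 0.0952] yaw 169.0 shift cm [-0.07 -0.01  0.55] turn [-0.   0.1  0.1]
[ 0.34811237  0.19369407 -0.59501949] [-0.01761853 -0.0122034  -0.00355784]
```

```bash
python3 -m crank '[[0,0,0.2,0,0,0,0],[0,0,0.4,0,0,0,0],[0,0,0.5,0,0,0,0],[0,0,0.5,0,0,0,0]]'; python3 - <<'E'
from h import *
goal(.4443,.2758,.0897,168.9); print(robot.observe()["contact_force"],robot.observe()["torque"])
for n in("wrist","side"):
    c=read_camera(n); np.savez(f"pics/{n}5.npz",**c)
crop(load("pics/wrist5.npz"),205,140,150,120,5,"pics/w5c.png");crop(load("pics/side5.npz"),235,210,90,90,6.5,"pics/s5c.png")
E
```

```text
time: 8.25
tool_pos: [0.4436, 0.2761, 0.0905]
tool_rot: [-3.141, 0.002, 2.949]
contact_force: [0.1, -0.6, -0.3]
opening: 0.0139
now [0.4436 0.2761 0.0905] yaw 169.0 shift cm [-0.07 -0.01  0.08] turn [-0.   0.1  0.1]
[ 0.1214896  -0.5797063  -0.28041041] [-0.07801693  0.06059207  0.01252961]
```

View pics/s5c.png

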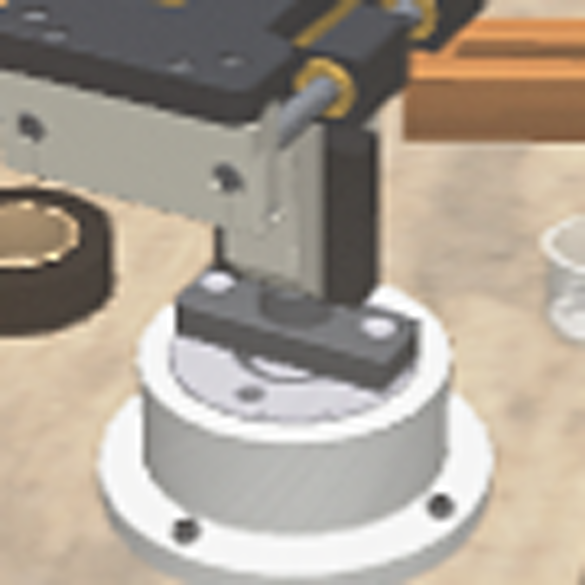

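View pics/w5c.png

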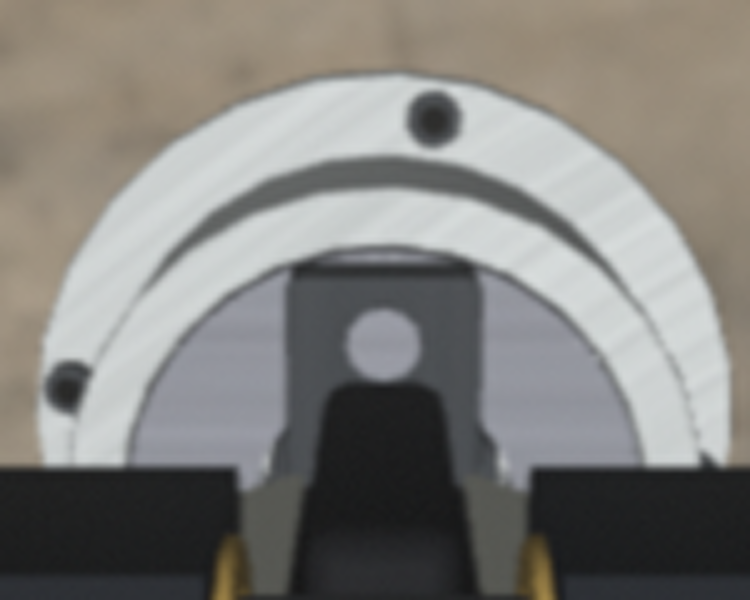

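The wrench has gone down onto the ring face: TCP z is 0.0905 m, there is no contact force, and the head is unmoved in the hand at crop (382,345). Both pins are therefore in the holes. Next I'll turn it clockwise.

```bash
python3 -m crank '[[0,0.03,0,0,0,8,0],[-0.01,0.055,0,0,0,16,0],[-0.02,0.08,0,0,0,24,0],[-0.03,0.105,0,0,0,32,0],[-0.045,0.13,0,0,0,40,0]]' 50; python3 - <<'E'
from h import *
o=robot.observe();print(o["contact_force"],o["torque"],np.degrees(o["tool_rot"]), o["qpos"])
E
```

```text
time: 8.98
tool_pos: [0.4445, 0.2775, 0.0905]
tool_rot: [3.14, 0.002, 2.247]
contact_force: [0.8, 0.1, -1.7]
opening: 0.0135
[ 0.83360875  0.09645479 -1.68569847] [0.10724608 0.03575755 0.26023655] [1.79900091e+02 1.00357887e-01 1.28716386e+02] [ 4.12472750e-01  5.17238920e-01  1.72759470e+00 -1.58654665e-03
  8.94620171e-01 -2.62265632e-01]
```

```bash
python3 -m crank '[[0,0.015,0,0,0,3,0],[0,0.02,0,0,0,6,0]]'; python3 -c "
from h import *
o=robot.observe();print(o['torque'],np.degrees(o['tool_rot'])[2])"; python3 -m crank '[[0,0.015,0,0,0,3,0],[0,0.02,0,0,0,6,0]]'; python3 -c "
from h import *
o=robot.observe();print(o['torque'],np.degrees(o['tool_rot'])[2])"
```

```text
time: 9.22
tool_pos: [0.4447, 0.2776, 0.0906]
tool_rot: [3.14, 0.002, 2.145]
contact_force: [1.1, 1.3, -0.7]
opening: 0.0142
[ 0.10062715 -0.03732565  0.19511053] 122.87435369741621
time: 9.48
tool_pos: [0.4449, 0.2777, 0.0906]
tool_rot: [3.139, 0.001, 2.04]
contact_force: [0.1, 0.8, -1.8]
opening: 0.0138
[ 0.13300771 -0.04198022  0.17688525] 116.87682489252427
```

```bash
for i in 1; do python3 -m crank '[[0,0.015,0,0,0,2,0],[0,0.015,0,0,0,4,0]]'; python3 -c "
from h import *
o=robot.observe();print(o['torque'],np.degrees(o['tool_rot'])[2])"; python3 -m crank '[[0,0.015,0,0,0,2,0],[0,0.015,0,0,0,4,0]]'; python3 -c "
from h import *
o=robot.observe();print(o['torque'],np.degrees(o['tool_rot'])[2])"; done
```

```text
time: 9.72
tool_pos: [0.4451, 0.2778, 0.0906]
tool_rot: [3.139, 0.001, 1.97]
contact_force: [1.4, 1.8, -1.4]
opening: 0.0138
[ 0.19307692 -0.08353652  0.15997947] 112.87177204608174
time: 9.98
tool_pos: [0.4452, 0.2778, 0.0906]
tool_rot: [3.139, 0.001, 1.899]
contact_force: [0.9, 2.5, -1.9]
opening: 0.0135
[ 0.37121482 -0.26432464  0.17769237] 108.83077700927753
```

```bash
python3 -m crank '[[0,0.0,0,0,0,1.5,0],[0,0.0,0,0,0,3,0]]'; python3 -c "
from h import *
o=robot.observe();print(o['torque'],np.degrees(o['tool_rot'])[2])
c=read_camera('wrist'); np.savez('pics/w6.npz',**c);crop(c,205,140,150,120,5,'pics/w6c.png')
c=read_camera('side'); np.savez('pics/s6.npz',**c);crop(c,235,210,90,90,6.5,'pics/s6c.png')"
```

```text
time: 10.22
tool_pos: [0.4452, 0.2778, 0.0906]
tool_rot: [3.139, 0.001, 1.849]
contact_force: [1.6, 2.9, -1.2]
opening: 0.0141
[ 0.55320908 -0.27943988  1.18405602] 105.95094621090543
```

View pics/w6c.png

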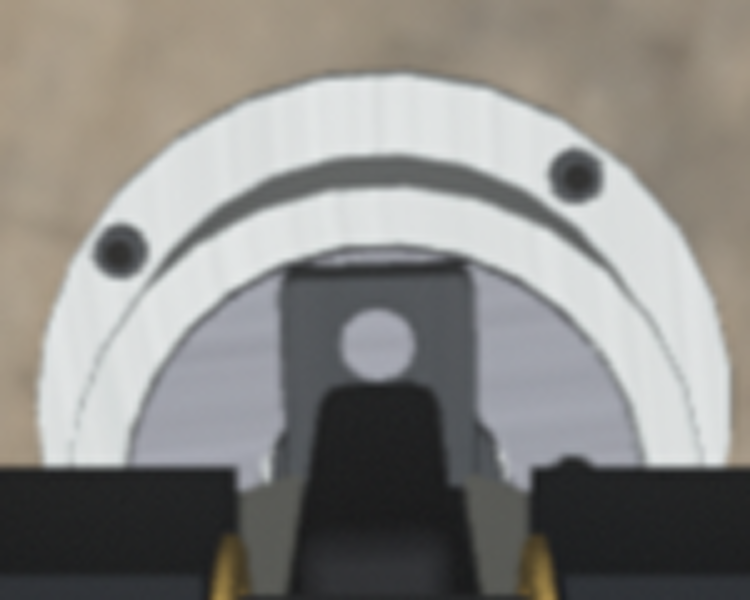

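View pics/s6c.png

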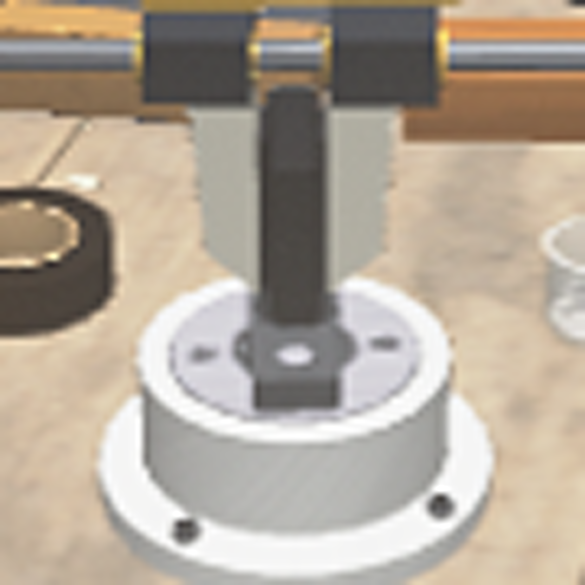

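The torque jumped from 0.18 to 1.18 N·m after about 63° of turning, so the ring is on its stop. The wrist picture shows the wrench still seated. I'll hold a moment longer, then unload and lift.

```bash
python3 -m crank '[[0,0,0,0,0,1,0],[0,0,0,0,0,1,0],[0,0,0,0,0,1,0]]'; python3 -c "
from h import *
o=robot.observe();print(o['torque'],np.degrees(o['tool_rot'])[2])"; python3 -m crank '[[0,0,0,0,0,-2,0],[0,0,0,0,0,-3,0],[0,0,0,0,0,-3,0]]'; python3 -c "
from h import *
o=robot.observe();print(o['torque'],np.degrees(o['tool_rot'])[2])"
```

```text
time: 10.7
tool_pos: [0.4452, 0.2777, 0.0906]
tool_rot: [3.139, 0.001, 1.832]
contact_force: [2.6, 2.8, -0.4]
opening: 0.014
[ 0.43734843 -0.55242658  1.22548359] 104.96986781851365
time: 11.08
tool_pos: [0.4452, 0.2777, 0.0905]
tool_rot: [3.14, 0.001, 1.883]
contact_force: [3.4, 2.7, -1.3]
opening: 0.0139
[ 0.4428708  -0.62505169  0.46414864] 107.9130287682892
```

```bash
python3 -m crank '[[0,0,0,0,0,-1.5,0],[0,0,0,0,0,-1.5,0]]'; python3 -c "
from h import *
o=robot.observe();print(o['torque'],np.degrees(o['tool_rot'])[2])";  python3 -m crank '[[0,0,-0.3,0,0,0,0],[0,0,-0.7,0,0,0,0],[0,0,-1.2,0,0,0,0],[0,0,-3,0,0,0,0],[0,0,-5.5,0,0,0,0]]';python3 -m crank '[[0,0,0,0,0,0,0]]'; python3 - <<'E'
from h import *
o=robot.observe();print(o['torque'],np.degrees(o['tool_rot'])[2])
for n in("wrist","side"):
    c=read_camera(n); np.savez(f"pics/{n}7.npz",**c)
crop(load("pics/wrist7.npz"),180,80,200,170,4,"pics/w7c.png");crop(load("pics/side7.npz"),235,180,100,120,5,"pics/s7c.png")
E
```

```text
time: 11.32
tool_pos: [0.4449, 0.2776, 0.0905]
tool_rot: [3.14, 0.001, 1.91]
contact_force: [2.2, 2.6, 0.3]
opening: 0.0136
[ 0.41417526 -0.57931456  0.11409513] 109.43889865705546
time: 11.95
tool_pos: [0.4435, 0.277, 0.1454]
tool_rot: [-3.139, 0.002, 1.91]
contact_force: [-0.3, 0.2, -2.1]
opening: 0.0134
time: 12.08
tool_pos: [0.4452, 0.2778, 0.1469]
tool_rot: [3.138, 0.001, 1.91]
contact_force: [-0.2, 0.3, -2.3]
opening: 0.0138
[-0.07614407  0.04693809 -0.05711074] 109.44974420272494
```

View pics/w7c.png

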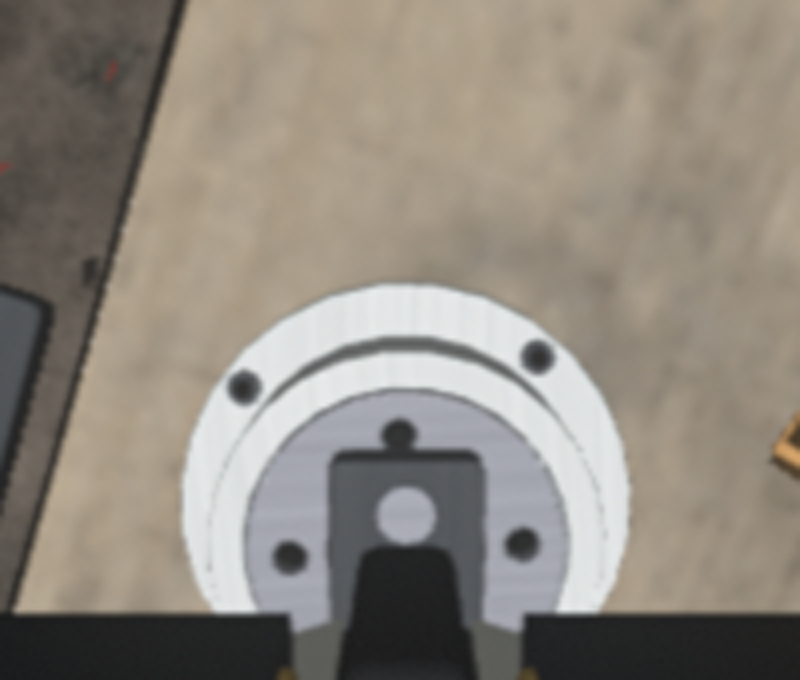

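View pics/s7c.png

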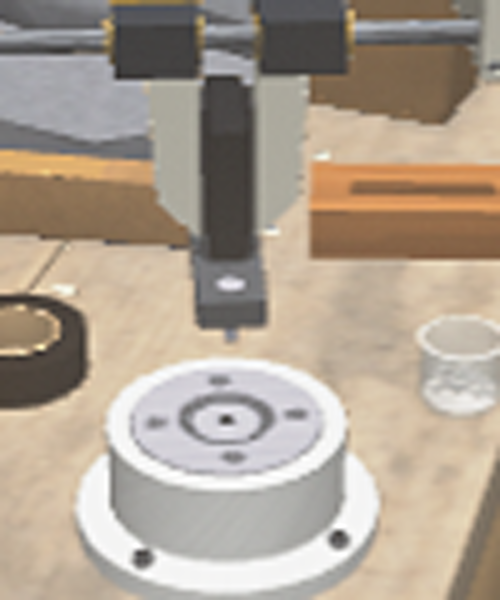

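The wrench is off the ring. Three holes show in the wrist crop at (399,435), (289,557) and (522,545). I'll use them to compute how far the ring turned.

```bash
python3 - <<'E'
from h import *
c=load("pics/wrist7.npz")
X=onz(c,(np.array([(399,435),(289,557),(522,545)])+.5)/4-.5+[180,80],.046)
C=(X[1]+X[2])/2; print(X.round(4),C.round(4)); 
d=X[2]-X[1]; print("pair angle mod90",np.degrees(np.arctan2(d[1],d[0]))%90, np.linalg.norm(d)); d=X[0]-C; print(np.degrees(np.arctan2(d[1],d[0]))%90)
p,R=tool()
for dx in(-.0017,-.0025): print(dx,proj(c,[p+R.apply([.025+dx,0,.0317])]))
print("head",(np.array([406,515])+.5)/4-.5+[180,80])
goal(.4264,.0402,.147,194.7)
E
```

```text
[[0.4362 0.2993 0.046 ]
 [0.4227 0.2664 0.046 ]
 [0.4689 0.2855 0.046 ]] [0.4458 0.276  0.046 ]
pair angle mod90 22.423953519149272 0.05002244455745546
22.436817144722866
-0.0017 [[279.37158187 208.08970574]]
-0.0025 [[279.37436004 209.35543396]]
head [281.125 208.375]
now [0.4441 0.2773 0.1449] yaw 109.4 shift cm [-21.77  -9.57  -0.18] turn [ -0.1   0.1 -85.3]
```

The ring went from 78.9° to 22.4°, which is 56.5° or 0.986 rad. A start angle of 0.11 rad and the stop at 1.1 rad fit that. I'll carry the wrench back to its rest.

```bash
python3 -m crank '[[-2,-1,0,0,0,-9,0],[-5,-2.5,0,0,0,-18,0],[-9,-4,0,0,0,-27,0],[-13,-6,0,0,0,-36,0],[-17,-7.5,0,0,0,-45,0]]' && python3 - <<'E'
from h import *
goal(.425,.040,.147,194.7)
E
```

```text
time: 12.8
tool_pos: [0.4293, 0.0911, 0.1444]
tool_rot: [-3.14, -0.001, 2.701]
contact_force: [0.4, -0.6, -1.3]
opening: 0.0139
now [0.4293 0.0911 0.1444] yaw 154.8 shift cm [-1.79 -4.8  -0.26] turn [ -0.1  -0.1 -39.9]
```

```bash
python3 -m crank '[[-0.5,-1.5,0,0,0,-9,0],[-1,-3,0,0,0,-18,0],[-1.8,-4.5,0,0,0,-27,0],[-1.8,-4.7,0,0,0,-36,0],[-1.8,-4.7,0,0,0,-40,0]]' && python3 -m crank '[[0,0,0,0,0,0,0],[0,0,0,0,0,0,0]]' && python3 - <<'E'
from h import *
goal(.425,.040,.1,194.7)
E
```

```text
time: 13.42
tool_pos: [0.4257, 0.0419, 0.1444]
tool_rot: [-3.142, -0.001, -2.887]
contact_force: [0.8, 0.2, -2.3]
opening: 0.0137
time: 13.68
tool_pos: [0.4263, 0.0423, 0.145]
tool_rot: [-3.141, 0.0, -2.891]
contact_force: [0.6, -0.7, -1.5]
opening: 0.0136
now [0.4263 0.0423 0.145 ] yaw -165.6 shift cm [ 0.18 -0.19  4.5 ] turn [-0.   0.  -0.3]
```

```bash
python3 -m crank '[[0.05,-0.1,2,0,0,0,0],[0.05,-0.1,4,0,0,0,0],[0.05,-0.1,5.5,0,0,0,0],[0.05,-0.1,5.5,0,0,0,0]]' && python3 - <<'E'
from h import *
goal(.4256,.0412,.0677,194.7)
for n in("wrist","side"):
    c=read_camera(n); np.savez(f"pics/{n}8.npz",**c)
crop(load("pics/wrist8.npz"),205,100,150,160,3.7,"pics/w8c.png");crop(load("pics/side8.npz"),270,150,100,90,6,"pics/s8c.png")
E
```

```text
time: 14.18
tool_pos: [0.4257, 0.0412, 0.0896]
tool_rot: [-3.141, -0.001, -2.89]
contact_force: [0.1, -0.4, -1.8]
opening: 0.0136
now [0.4257 0.0412 0.0896] yaw -165.6 shift cm [ 0.01 -0.    2.19] turn [-0.  -0.1 -0.3]
```

View pics/w8c.png

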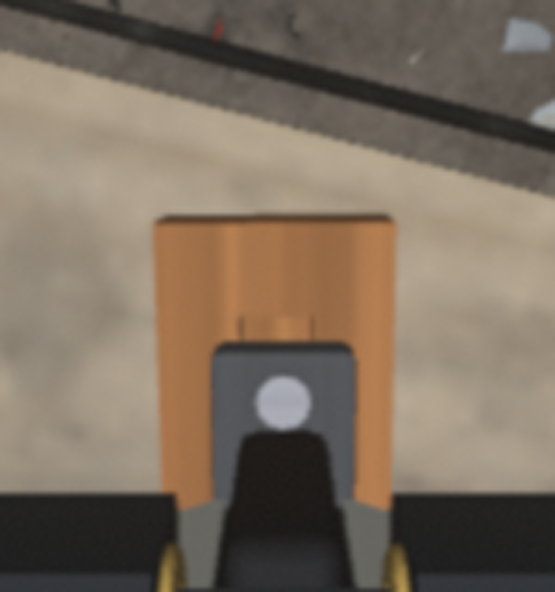

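View pics/s8c.png

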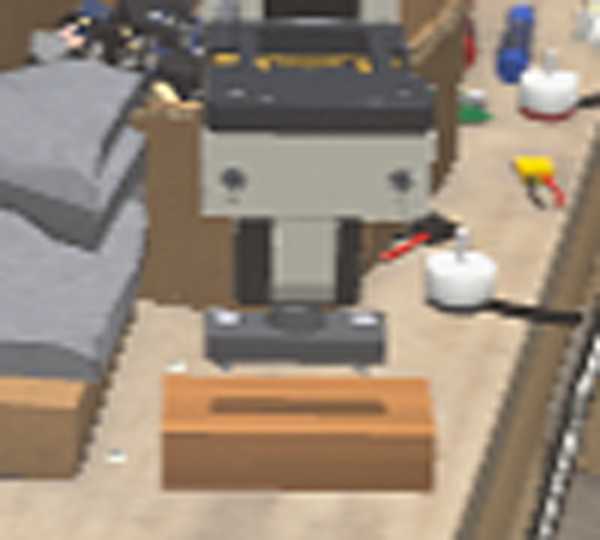

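The wrist crop shows the groove end at row 317, columns 240–314, in line with the crossbar (columns 212–355). The side crop shows both pins above the groove. One numeric check before lowering.

```bash
python3 - <<'E'
from h import *
c=load("pics/wrist8.npz"); p,R=tool()
X=onz(c,(np.array([(240,318),(314,318),(155,220),(394,220)])+.5)/3.7-.5+[205,100],.024)
L=R.inv().apply(X-p); print((L*1e3).round(1))
g=(onz(c,[(np.array([283,402])+.5)/3.7-.5+[205,100]],p[2]-.0317)[0]); print("head",(R.inv().apply(g-p)*1e3).round(1))
E
```

```text
[[ 32.7  -7.7  66.8]
 [ 32.6   6.5  66.8]
 [ 51.3 -23.5  66.8]
 [ 51.3  21.5  66.7]]
head [24.7  0.6 31.7]
```

```bash
python3 -m crank '[[0.1,-0.1,0.7,0,0,0,0],[0.1,-0.1,1.4,0,0,0,0],[0.1,-0.1,2.0,0,0,0,0],[0.1,-0.1,2.2,0,0,0,0],[0.1,-0.1,2.2,0,0,0,0]]' 
python3 -c "
from h import *
o=robot.observe();print(o['contact_force'],o['torque'])"
```

```text
time: 14.9
tool_pos: [0.4258, 0.0399, 0.0684]
tool_rot: [-3.141, 0.001, -2.889]
contact_force: [-0.9, 0.4, -1.3]
opening: 0.0137
[-0.8552768   0.38698302 -1.25198321] [0.01788349 0.03305991 0.01313907]
```

```bash
python3 -m crank '[[0,0,0.05,0,0,0,0],[0,0,0.1,0,0,0,0],[0,0,0.1,0,0,0,0]]' 10
python3 -m crank '[[0,0,0,0,0,0,0.16],[0,0,0,0,0,0,0.18],[0,0,0,0,0,0,0.25],[0,0,0,0,0,0,0.4],[0,0,0,0,0,0,0.6]]'
python3 -m crank '[[0,0,0,0,0,0,0.7],[0,0,0,0,0,0,0.8],[0,0,0,0,0,0,0.9],[0,0,0,0,0,0,0.9]]'
```

```text
time: 15.28
tool_pos: [0.4261, 0.0399, 0.0678]
tool_rot: [-3.14, 0.002, -2.889]
contact_force: [-0.3, 0.2, 0.7]
opening: 0.014
time: 15.9
tool_pos: [0.4259, 0.0399, 0.0676]
tool_rot: [-3.141, 0.002, -2.889]
contact_force: [0.6, 0.6, -0.4]
opening: 0.0386
time: 16.4
tool_pos: [0.4259, 0.0399, 0.0676]
tool_rot: [-3.141, 0.002, -2.889]
contact_force: [0.4, -0.4, -1.1]
opening: 0.0783
```

Next I'll raise the gripper and back away to the viewing pose, with the wrench at tool x of about +8 cm.

```bash
python3 -m crank '[[0,0,-2,0,0,0,0.9],[0,0,-6,0,0,0,0.9],[0,0,-11,0,0,0,0.9],[-4,0,-14.4,0,0,0,0.9],[-8.2,0,-14.4,0,0,0,0.9]]'; python3 -m crank '[[0,0,0,0,0,0,0.9],[0,0,0,0,0,0,0.9]]'; python3 - <<'E'
from h import *
for n in("wrist","side","top"):
    c=read_camera(n); np.savez(f"pics/{n}9.npz",**c); cv2.imwrite(f"pics/{n}9.png",c["frame"][:,:,::-1])
crop(load("pics/wrist9.npz"),235,55,90,125,4.7,"pics/w9c.png");crop(load("pics/side9.npz"),230,175,130,130,4.5,"pics/s9c.png")
c=load("pics/wrist9.npz"); print(proj(c,[.446,.2755,.046]))
E
```

```text
time: 17.02
tool_pos: [0.5075, 0.0606, 0.2153]
tool_rot: [-3.138, 0.008, -2.89]
contact_force: [-0.0, -0.7, -1.1]
opening: 0.0828
time: 17.27
tool_pos: [0.5039, 0.0604, 0.2109]
tool_rot: [-3.141, -0.001, -2.889]
contact_force: [0.4, 0.5, 0.1]
opening: 0.0829
[[490.67359396 197.11932767]]
```

View pics/w9c.png

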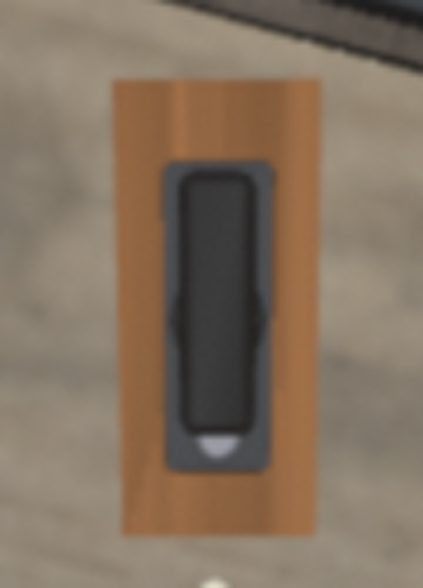

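View pics/s9c.png

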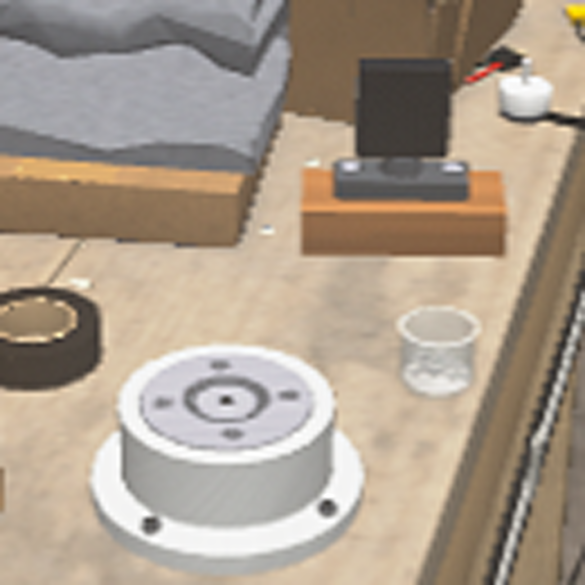

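View pics/wrist9.png

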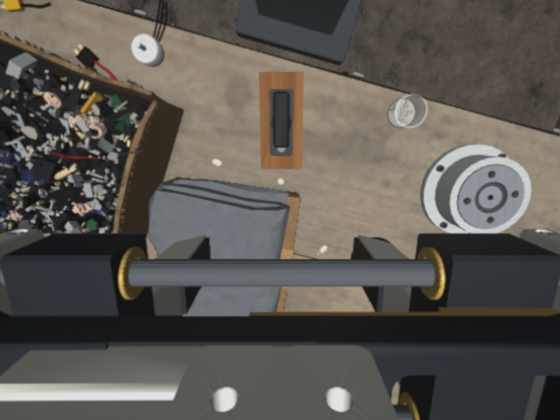

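The wrench stands upright, centred in its rest, with the crossbar down. The jar, tape roll and motor look unmoved. A final numeric check of the wrench and ring follows, then hand-in.

```bash
python3 - <<'E'
from h import *
c=load("pics/wrist9.npz")
for n,z,q in(("rest",.024,[(113,80),(320,80),(316,535),(122,535)]),("bar",.036,[(163,162),(274,162),(271,471),(166,471)]),("grip",.094,[(180,172),(255,172),(256,434),(181,434)])):
    X=onz(c,(np.array(q)+.5)/4.7-.5+[235,55],z); a=(X[0]+X[1]-X[2]-X[3])/2
    print(n,X.mean(0).round(4),np.linalg.norm(a).round(4),np.degrees(np.arctan2(a[1],a[0])).round(1)%180)
holes(c,[(492,171),(515,194),(490,219),(467,201)],r=5)
E
```

```text
rest [0.4263 0.0401 0.024 ] 0.0994 14.699999999999989
bar [0.4276 0.0407 0.036 ] 0.0652 14.400000000000006
grip [0.4274 0.0406 0.094 ] 0.0448 14.599999999999994
[[491.1, 173.6], [514.6, 193.6], [489.9, 219.3], [466.5, 200.3]] [0.4459 0.2752 0.046 ] [25.1 25.  25.  25. ] [23.  22.8 23.  22.9]
```

```bash
python3 -c "
from cell import robot
print(robot.hand_in(), robot.observe()['time'])"
```

```text
the job is handed in; nothing more can be done
the job is handed in; nothing more can be done
```

I tightened the ring to its stop, put the wrench back upright in its rest and let go. The job was handed in about 17.4 s into the 64 s limit; hand-in gives no verdict.

- **Pins in the holes:** I lowered the wrench until its crossbar was almost on the ring face, with no contact force and no slip in the hand. By height the pins were about 8 mm deep.
- **Ring:** I turned clockwise until the torque jumped from about 0.18 to 1.2 N·m. After I backed off and lifted the wrench, the hole pattern had moved from 78.9° to 22.9°, about 0.98 rad. That fits a start near 0.12 rad and the stop at 1.1 rad. The joint angle can't be read directly, so the stop is inferred from the torque jump and this match.
- **Wrench in its rest:** the grip centre is about 1.2 mm from the rest's centre and within 0.3° of its long axis. The crossbar is down on the block, and the gripper is open and well clear.
- **Other objects:** the jar, tape roll and motor look unmoved in the before and after pictures.
- **Disagreement:** the side camera put the ring about 4.5 mm off in y compared with the wrist camera. I trusted the wrist views, and the fit of the pins bore that out.

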